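# Swap the condiments on a restaurant table back into their own holders

### The job

After the rush the four condiments were all put back in one another's holders. Put each back upright into the holder that matches it: the pepper mill in the pale wooden one, the salt shaker in the steel one, the chilli sauce in the red one and the toothpick pot in the green one. Every holder is taken, so use the empty teal coaster as the parking spot; nothing may be stood on the bare wood, knocked over or dropped, and leave the guest's blue glass where it is.

Things in the scene. Friction and masses are not known exactly. Their poses are not given: they have to be found in the camera images.
- pepper_mill: Turned dark-wood pepper mill, 163 mm tall, 57 mm wide at the foot, 0.26 kg; origin at the centre of its underside, z up along its axis; round, so its yaw does not matter. It starts standing in some other piece's holder. Its crown, 48 mm wide from 112 to 152 mm above the origin, is the handy place to grip from above and does not turn.
- salt_shaker: Glass salt shaker with a grey metal top, 90 mm tall, 0.10 kg; origin at the centre of its underside, z up along its axis; round, so its yaw does not matter. It starts standing in some other piece's holder. Straight body 44 mm wide up to 70 mm, then a top 34 mm wide.
- chilli_sauce: Slim bottle of pink-red chilli sauce with green labels and a gold cap, 193 mm tall, 45 mm wide, 0.29 kg; origin at the centre of its underside, z up along its axis; round, so its yaw does not matter. It starts standing in some other piece's holder. Take it near the cap, 155 to 190 mm up: to the fingers the bottle tapers evenly from 44 mm wide at 99 mm to 22 mm at the top.
- toothpicks: Small green pot with wooden toothpicks, 0.07 kg; origin at the centre of its underside, z up along its axis; round, so its yaw does not matter. It starts standing in some other piece's holder. The pot is 38 mm wide and 49 mm high; the picks stand up to 72 mm.
- holder_wood: Pale wooden holder; its origin is the centre of its underside, z up. It does not move. Like the other holders it is a low round cup, 83 mm over all: the rim is 26 mm above the table, the flat inner floor 7 mm above the origin, the bore 66 mm wide at the floor and flaring to 71 mm at the rim. This is the home of the pepper mill.
- holder_steel: Bare steel holder, silvery, almost white in bright light; its origin is the centre of its underside, z up. It does not move. Like the other holders it is a low round cup, 83 mm over all: the rim is 26 mm above the table, the flat inner floor 7 mm above the origin, the bore 66 mm wide at the floor and flaring to 71 mm at the rim. This is the home of the salt shaker.
- holder_red: Red holder; its origin is the centre of its underside, z up. It does not move. Like the other holders it is a low round cup, 83 mm over all: the rim is 26 mm above the table, the flat inner floor 7 mm above the origin, the bore 66 mm wide at the floor and flaring to 71 mm at the rim. This is the home of the chilli sauce.
- holder_green: Green holder; its origin is the centre of its underside, z up. It does not move. Like the other holders it is a low round cup, 83 mm over all: the rim is 26 mm above the table, the flat inner floor 7 mm above the origin, the bore 66 mm wide at the floor and flaring to 71 mm at the rim. This is the home of the toothpick pot.
- coaster: Teal square coaster, 94 x 94 x 9 mm, lying flat and empty at the start; its origin is the centre of its underside, so its top is 9 mm above it. It does not move. The parking spot.
- tumbler: The guest's blue tinted glass tumbler, 84 mm wide, 85 mm tall, loose on the table at the right; origin at the centre of its underside. Leave it alone.
Not all that is in view belongs to the job. There is more than one size of the pepper_mill; the job needs the middle-sized. What is shaped like the holder_wood but yellow is not meant.

How it is judged (in metres and radians):
On the way:
1. one of the four condiments stands upright and let go on the teal coaster (((horizontal distance between pepper_mill and coaster below 0.035 m and z of pepper_mill in the frame of coaster between 0.006 and 0.013 m and angle between pepper_mill's own z axis and vertical below 0.09 rad and contact force between the fingers and pepper_mill below 0.5 N) or (horizontal distance between salt_shaker and coaster below 0.035 m and z of salt_shaker in the frame of coaster between 0.006 and 0.013 m and angle between salt_shaker's own z axis and vertical below 0.09 rad and contact force between the fingers and salt_shaker below 0.5 N) or (horizontal distance between chilli_sauce and coaster below 0.035 m and z of chilli_sauce in the frame of coaster between 0.006 and 0.013 m and angle between chilli_sauce's own z axis and vertical below 0.09 rad and contact force between the fingers and chilli_sauce below 0.5 N) or (horizontal distance between toothpicks and coaster below 0.035 m and z of toothpicks in the frame of coaster between 0.006 and 0.013 m and angle between toothpicks's own z axis and vertical below 0.09 rad and contact force between the fingers and toothpicks below 0.5 N))), for 0.2 s.
At the end, for the whole second after the job is handed in: Pepper mill in the pale wooden holder, salt shaker in the steel one, chilli sauce in the red one, toothpick pot in the green one: each upright (within 5 degrees), its foot down on the holder's floor (within 4 mm), within 16 mm of the holder's centre and at rest (horizontal distance between pepper_mill and holder_wood below 0.016 m and z of pepper_mill in the frame of holder_wood between 0.004 and 0.011 m and angle between each of pepper_mill, salt_shaker, chilli_sauce, toothpicks's own z axis and vertical below 0.09 rad and linear speed of each of pepper_mill, salt_shaker, chilli_sauce, toothpicks below 0.02 m/s and horizontal distance between salt_shaker and holder_steel below 0.016 m and z of salt_shaker in the frame of holder_steel between 0.004 and 0.011 m and horizontal distance between chilli_sauce and holder_red below 0.016 m and z of chilli_sauce in the frame of holder_red between 0.004 and 0.011 m and horizontal distance between toothpicks and holder_green below 0.016 m and z of toothpicks in the frame of holder_green between 0.004 and 0.011 m); the robot touches nothing.
It fails at once if a condiment stands on the bare table (its underside less than 3 mm above the wood) (height (world z) of any of pepper_mill, salt_shaker, chilli_sauce, toothpicks below 0.003 m).
It fails at once if a condiment is tipped by more than 45 degrees (angle between any of pepper_mill, salt_shaker, chilli_sauce, toothpicks's own z axis and vertical above 0.785 rad).
It fails at once if a condiment is dropped or thrown: out of the fingers it moves faster than 0.6 m/s (a fall of about 18 mm) ((linear speed of pepper_mill above 0.6 m/s and contact force between the fingers and pepper_mill below 0.01 N) or (linear speed of salt_shaker above 0.6 m/s and contact force between the fingers and salt_shaker below 0.01 N) or (linear speed of chilli_sauce above 0.6 m/s and contact force between the fingers and chilli_sauce below 0.01 N) or (linear speed of toothpicks above 0.6 m/s and contact force between the fingers and toothpicks below 0.01 N)).
It fails at once if the guest's glass is moved by more than 20 mm or tipped (distance of tumbler from where it was at the start of the episode above 0.02 m or angle between tumbler's own z axis and vertical above 0.3 rad).
It also fails if it takes over 134 s, if anything falls off the work surface, if the arm or the gripper's body presses on something with over 40 N, if the wrist force passes 120 N, or if a joint passes its speed limit or range.

### The arm

A 6-joint arm with a two-finger parallel gripper is mounted at the origin on the work surface; the furniture and walls round the work are solid. World frame = base frame: x ahead of the robot, y to its left, z up, the work surface at z = 0. Lengths are in m, angles in degrees, forces in N, time in s.
With the tool pointing down it reaches from about 0.3 to 1 m from the base axis. Payload 5.1 kg.
Tool frame: the origin (TCP) lies at the very end of the fingers, on their centre line; the grasp point (between the pads) lies 19 mm behind it; z points along the fingers, y is the line along which they close (so a half turn about z gives the same grasp; the last joint's range is limited). The gripper opens to 95 mm and grips with 3 to 60 N. Pads are 20 mm wide; open, the fingers measure 119 mm over their backs; the gripper's body (75 mm by 180 mm) begins 59 mm behind the grasp point.
Start: joints at [-68.159, 7.093, 94.555, -0, 78.352, -4.733], TCP at [0.291, -0.581, 0.215] pointing down, gripper open.
Joint ranges: [-149.61, 149.61], [-58.7, 133.49], [1.44, 155.28], [-77.14, 257.14], [18.33, 153.61], [-166.67, 166.67]. Speed limits (degrees/s): [147.25, 147.25, 180, 180, 180, 180].

### API

Orientations are given as a 3x3 rotation matrix whose columns are the frame's x, y, z axes.
In Python, from plant import * gives the robot as it stands.
- The arm moves only by the tool step_arm, never from a script. Its argument "moves" is one flat list of numbers, 7 for each row, row after row: the opening, from 0 (shut) to 1 (fully open), then the shift along the world's x, y, z scaled (see below), then the turn, a rotation vector about the world's x, y, z scaled (see below). In form: [claw, dx, dy, dz, rx, ry, rz, claw, dx, dy, dz, rx, ry, rz, ...]. A call has 1 to 5 rows; each row is the pose to reach, as a shift and turn from the pose commanded when the call began; what a row does not reach only later rows make up. The controller multiplies each number of a shift by 0.1 m and each number of a turn by 60 degrees. A row lasts 1/8 s, in which the tool goes at most 62.5 mm and 10.7 degrees, less where a joint would pass 70% of its speed; a pose out of reach is approached as far as the arm can. A call with a number of a shift or a turn outside -1 to 1 is refused whole. A call with a gripper value outside its range is refused whole. The fingers move at their own pace and stop on an object; "force" is the grip in N (left out, the last holds). Time passes only in rows, so rows that repeat a pose let the fingers close. It gives the time, the measured TCP pose, the force, the opening and the grip force at its end, in the units of the state.
- get_obs(): the state, without advancing time (a new reading comes with each control period).
- grab_frame(name): name is "scene" or "top" or "wrist"; returns a dict with "frame" (384x512x3 uint8, red, green, blue), "range_z" (384x512 float32, m along the optical axis (not along the pixel's ray), 0 where there is no reading), "fov_y" (degrees; the focal length in pixels is half the picture's height over the tangent of half this angle, whatever the lens; pixels are square), "cx", "cy" (the principal point, pixels), "rvec" (rotation vector, rad) and "tvec" (3), from world to camera coordinates, as OpenCV has them. Camera axes: x right, y down, z forward; pixel columns grow to the right and rows downward; lengths in m; the calibration is good to about 2 mm. A picture is of the moment at which its call begins.
- hand_in(): hands the job in; it is judged then, once.
The state is a dict: "clock": time; "joint_pos": joint angles; "qvel": joint speeds; "joint_efforts": joint torques, N m; "eef_pos": TCP position; "ee_rot": TCP orientation; "force": force on the tool from outside, world axes, zero at the start; "moment": the same for the moment, N m; "gripper_width": opening from 0.0 (shut) to 1.0 (fully open); "gripper_force": force on a finger pad.
Only numpy, scipy, OpenCV 4.12 (cv2) and the standard library are available. Lean on these libraries where they do the work, as an engineer would, in place of code of your own. Each camera call takes 0.05 s, during which the arm holds its last target. There are 200 camera calls.

## Working session

There is one attempt and no reset: what is moved stays moved. The work goes in short steps, Python scripts to look and compute and a tool call to move; the robot and the scene stay as the last step left them, time stands still between calls to the robot, and variables do not carry over. Pictures are saved under pics/ and viewed, at most 14 in all, crops included, and the job is handed in when it is done.

Besides the shell and the picture viewer there is one more tool, called after ">>>" as name(argument=value, ...) on one line, values as JSON. step_arm: Moves the arm, as the interface text tells. Shifts and turns lie within -1 to 1; 1 stands for 0.1 m of shift or 60 degrees of turn. Its arguments: {"type":"object","properties":{"moves":{"type":"array"},"force":{"type":"number"}},"required":["moves"]}

```bash
mkdir -p pics; cat > h.py <<'E'
from plant import *
import numpy as np, cv2
def cam(n):
    g=grab_frame(n); R=cv2.Rodrigues(np.array(g["rvec"],float))[0]; t=np.array(g["tvec"],float).ravel()
    f=g["frame"].shape[0]/2/np.tan(np.radians(g["fov_y"])/2)
    return g,R,t,f
def points(c):
    g,R,t,f=c; z=g["range_z"]; v,u=np.mgrid[:z.shape[0],:z.shape[1]]
    P=np.stack([(u-g["cx"])/f*z,(v-g["cy"])/f*z,z],-1); return (P-t)@R
def ray(c,u,v,h):
    g,R,t,f=c; d=R.T@np.array([(u-g["cx"])/f,(v-g["cy"])/f,1]); o=-R.T@t
    return o+d*(h-o[2])/d[2]
E
python3 - <<'E'
from h import *
for n in("scene","top"):
    c=cam(n); cv2.imwrite(f"pics/{n}0.png",cv2.resize(c[0]["frame"][...,::-1],(800,600))); print(n,c[0]["fov_y"],-c[1].T@c[2],c[1][2])
    np.savez(n+"0.npz",P=points(c),I=c[0]["frame"])
print(get_obs())
E
```

```text
scene 45.97266114134131 [-0.1285614   0.91072679  0.66981297] [ 0.51558972 -0.71667674 -0.46961867]
top 47.88978756496121 [ 0.40304985 -0.0322162   0.97973566] [ 0.17723317  0.00444935 -0.98415883]
{'clock': 0.1, 'joint_pos': array([-6.81592454e+01,  7.12996193e+00,  9.46246188e+01,  2.93108451e-04,
        7.83532363e+01, -4.73172747e+00]), 'qvel': array([-0.00269254, -0.05579112, -0.21010062,  0.03744523,  0.03731846,
        0.07743169]), 'joint_efforts': array([ 1.28045380e-03, -4.18880939e+01, -3.61095893e+01,  7.78100523e-02,
        4.62188444e-02, -6.51807568e-05]), 'eef_pos': array([ 0.29053339, -0.58081047,  0.2135246 ]), 'ee_rot': array([[ 8.94369703e-01,  4.47328013e-01, -6.95417938e-04],
       [ 4.47328525e-01, -8.94368008e-01,  1.74855632e-03],
       [ 1.60218669e-04, -1.87493608e-03, -9.99998229e-01]]), 'force': array([-0.15106101,  0.27317473, -0.97438708]), 'moment': array([ 0.00330525, -0.00876946, -0.03345603]), 'gripper_force': 0.0, 'gripper_width': 1.0031328694220527}
```

View pics/scene0.png

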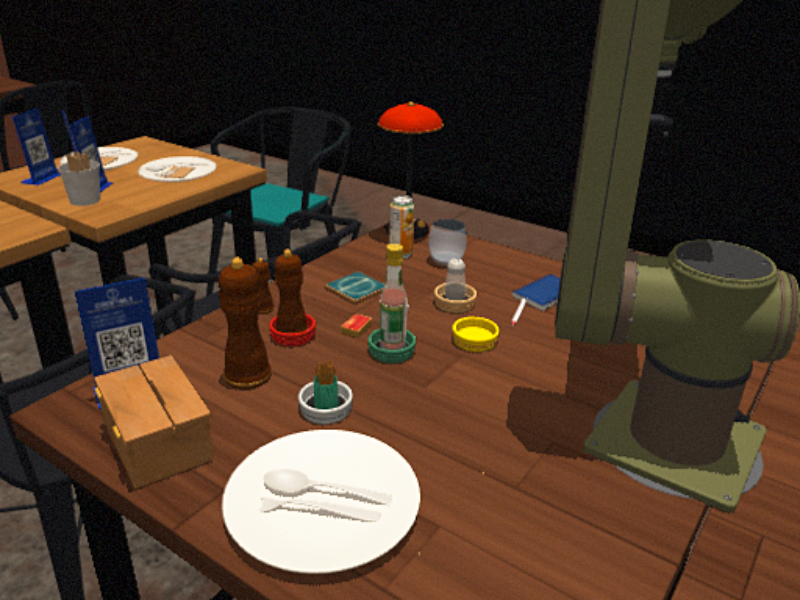

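View pics/top0.png

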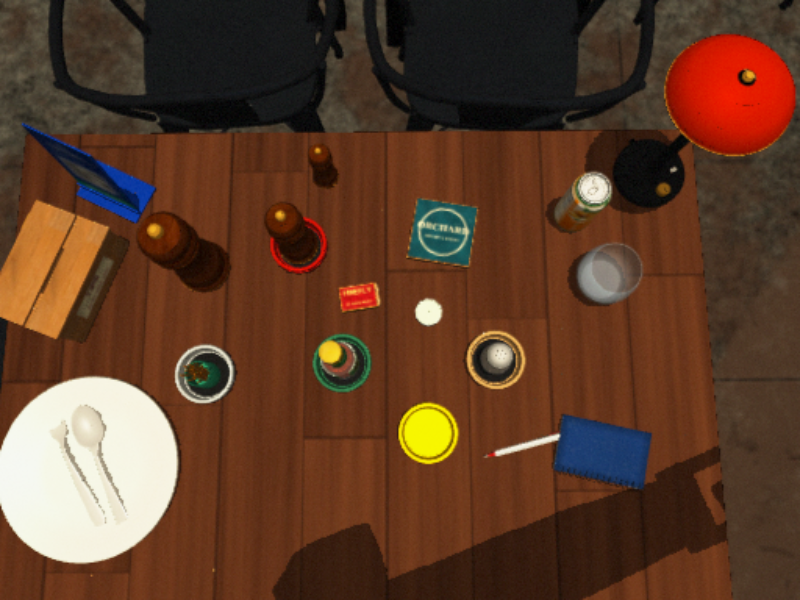

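The scene picture shows the pepper mill in the red holder, chilli in green, toothpicks in steel and salt in pale wood. In the top view the holders are at red (298,245), green (342,362), steel (205,374) and wood (495,360). The coaster is at (442,232) and the yellow decoy at (428,433).

```bash
python3 - <<'E'
from h import *
c=cam("top"); P=points(c); g=c[0]; I=g["frame"]; s=512/800
hsv=cv2.cvtColor(I,cv2.COLOR_RGB2HSV)
T={"red":(298,245),"green":(342,362),"steel":(205,374),"wood":(495,360),"coaster":(442,232),"yellow":(428,433)}
Q=np.concatenate([P.reshape(-1,3),np.load("scene0.npz")["P"].reshape(-1,3)])
for n,(u,v) in T.items():
    h=.009 if n=="coaster" else .026
    p=ray(c,u*s,v*s,h)
    r=np.hypot(*(P[...,:2]-p[:2]).T).T
    m=(r<.07)&(abs(P[...,2]-h)<.004)&(g["range_z"]>0)
    # circle through outer+inner rim top points seen by top camera
    q=P[m]
    if n!="coaster":
        ctr=p[:2].copy()
        for _ in range(30):
            d=q[:,:2]-ctr; rr=np.hypot(*d.T); k=(rr>.032)&(rr<.045)
            # algebraic circle fit
            A=np.c_[2*q[k,:2],np.ones(k.sum())]; sol=np.linalg.lstsq(A,(q[k,:2]**2).sum(1),rcond=None)[0]; ctr=sol[:2]
        R=np.sqrt(sol[2]+ctr@ctr); print(n,p.round(4),"fit",ctr.round(4),R.round(4),k.sum())
    else:
        rect=cv2.minAreaRect(q[:,:2].astype(np.float32)*1000);print(n,p.round(4),rect,len(q))
    if n not in("coaster","yellow"):
        for z0 in range(30,215,12):
            z=z0/1000; k=(np.hypot(*(Q[:,:2]-ctr).T)<.045)&(abs(Q[:,2]-z)<.006)
            if k.sum()>8:
                (x,y),rad=cv2.minEnclosingCircle(Q[k,:2].astype(np.float32)); print("  ",z0,k.sum(),(round(x,4),round(y,4)),round(rad,4))
# other tall things
k=(Q[:,2]>.05)&(Q[:,2]<.35)&(Q[:,0]>.2)&(Q[:,0]<.85)&(abs(Q[:,1])<.55)
G=np.zeros((66,111),np.float32); np.maximum.at(G,(((Q[k,0]-.2)*100).astype(int),((Q[k,1]+.55)*100).astype(int)),Q[k,2])
n,l,st,ce=cv2.connectedComponentsWithStats((G>0).astype(np.uint8))
for i in range(1,n):
    if st[i,4]>3: print("x",.2+st[i,1]/100,.2+(st[i,1]+st[i,3])/100,"y",-.55+st[i,0]/100,-.55+(st[i,0]+st[i,2])/100,"h",G[l==i].max())
E
```

```text
red [0.6416 0.117  0.026 ] fit [0.6442 0.1182] 0.0385 191
   30 333 (0.6447, 0.1196) 0.0428
   42 136 (0.6436, 0.1208) 0.0273
   54 150 (0.6446, 0.1204) 0.0253
   66 125 (0.6414, 0.1202) 0.0241
   78 82 (0.6448, 0.1208) 0.0203
   90 47 (0.6425, 0.1235) 0.0176
   102 47 (0.6437, 0.1223) 0.0217
   114 98 (0.6449, 0.121) 0.0259
   126 153 (0.6447, 0.1204) 0.0258
   138 96 (0.644, 0.1201) 0.0242
   150 384 (0.6451, 0.1206) 0.0243
   162 165 (0.6435, 0.1187) 0.0195
   174 19 (0.6449, 0.1196) 0.0052
green [0.4717 0.0514 0.026 ] fit [0.4715 0.053 ] 0.0385 257
   30 365 (0.4711, 0.0548) 0.0431
   42 66 (0.4694, 0.0525) 0.0244
   54 79 (0.4702, 0.0524) 0.0243
   66 78 (0.4708, 0.0521) 0.0239
   78 82 (0.4705, 0.053) 0.0248
   90 81 (0.4693, 0.0531) 0.0251
   102 96 (0.4701, 0.0522) 0.0241
   114 174 (0.4709, 0.0523) 0.0234
   126 134 (0.4714, 0.0522) 0.0198
   138 78 (0.4704, 0.0525) 0.0154
   150 57 (0.4697, 0.0531) 0.015
   162 39 (0.4693, 0.0526) 0.013
   174 50 (0.4713, 0.0527) 0.0147
   186 51 (0.4706, 0.0527) 0.0149
   198 239 (0.4706, 0.0524) 0.0148
steel [0.456  0.2439 0.026 ] fit [0.
[... 816 characters left out ...]
.2699999999999999 h 0.08012145
x 0.45 0.5 y -0.18000000000000005 -0.13000000000000006 h 0.09779621
x 0.44 0.5 y 0.019999999999999907 0.07999999999999996 h 0.20320815
x 0.49 0.7 y 0.37 0.54 h 0.08917599
x 0.55 0.64 y -0.37000000000000005 -0.27 h 0.08959288
x 0.5800000000000001 0.65 y 0.21999999999999997 0.29999999999999993 h 0.21675816
x 0.61 0.6699999999999999 y 0.08999999999999997 0.1499999999999999 h 0.17214751
x 0.66 0.72 y -0.31000000000000005 -0.25000000000000006 h 0.13701022
x 0.6799999999999999 0.8300000000000001 y -0.48000000000000004 -0.32000000000000006 h 0.31274307
x 0.7 0.77 y 0.35 0.44999999999999996 h 0.18948339
x 0.73 0.77 y 0.05999999999999994 0.09999999999999998 h 0.11081691
```

>>> step_arm(moves=[1,0.18,0.42,0,0,0,0,1,0.36,0.84,0,0,0,0], force=20)

```text
clock: 0.4
eef_pos: [0.3268, -0.4964, 0.214]
ee_rot: [[0.895, 0.446, -0.0], [0.446, -0.895, 0.001], [0.0, -0.001, -1.0]]
force: [1.1, 1.0, 0.6]
gripper_width: 1.004
gripper_force: 0.0
```

>>> step_arm(moves=[1,0.18,0.42,0,0,0,0,1,0.36,0.84,0,0,0,0])

```text
clock: 0.65
eef_pos: [0.363, -0.4118, 0.2143]
ee_rot: [[0.894, 0.447, -0.0], [0.447, -0.894, 0.0], [0.0, -0.001, -1.0]]
force: [0.8, -0.5, -0.0]
gripper_width: 0.997
gripper_force: 0.0
```

>>> step_arm(moves=[1,0.18,0.42,0,0,0,0,1,0.36,0.84,0,0,0,0])

```text
clock: 0.9
eef_pos: [0.399, -0.3278, 0.2144]
ee_rot: [[0.894, 0.447, -0.0], [0.447, -0.894, 0.0], [0.0, -0.0, -1.0]]
force: [-0.4, -0.4, 0.5]
gripper_width: 1.001
gripper_force: 0.0
```

>>> step_arm(moves=[1,0.18,0.42,0,0,0,0,1,0.36,0.84,0,0,0,0])

```text
clock: 1.15
eef_pos: [0.435, -0.2438, 0.2144]
ee_rot: [[0.894, 0.447, -0.0], [0.447, -0.894, 0.0], [-0.0, -0.0, -1.0]]
force: [1.1, -0.2, 0.2]
gripper_width: 0.998
gripper_force: 0.0
```

>>> step_arm(moves=[1,0.2,0.42,0,0,0,0,1,0.39,0.86,0,0,0,0,1,0.39,0.86,0,0,0,0,1,0.39,0.86,0,0,0,0])

```text
clock: 1.65
eef_pos: [0.4735, -0.1596, 0.2144]
ee_rot: [[0.894, 0.448, -0.001], [0.448, -0.894, -0.0], [-0.001, -0.0, -1.0]]
force: [-0.6, -0.0, -0.4]
gripper_width: 0.999
gripper_force: 0.0
```

```bash
cat > w.py <<'E'
from h import *
import sys
c=cam("wrist"); P=points(c); cv2.imwrite(f"pics/{sys.argv[1]}.png",c[0]["frame"][...,::-1])
e=get_obs()["eef_pos"]; z0,z1=float(sys.argv[2]),float(sys.argv[3]); xy=np.array([float(a) for a in sys.argv[4:6]]) if len(sys.argv)>5 else e[:2]
Q=P[c[0]["range_z"]>0]; r=np.hypot(*(Q[:,:2]-xy).T)
for a,b,rm in((z0,z1,.045),(.022,.03,.06)):
    q=Q[(r<rm)&(Q[:,2]>a)&(Q[:,2]<b)]
    if len(q)>10:
        (x,y),R=cv2.minEnclosingCircle(q[:,:2].astype(np.float32)); print(a,b,len(q),round(x,4),round(y,4),round(R,4))
E
python3 w.py w1 .085 .095
```

```text
0.085 0.095 668 0.4753 -0.1587 0.0169
0.022 0.03 916 0.4734 -0.1613 0.0414
```

View pics/w1.png

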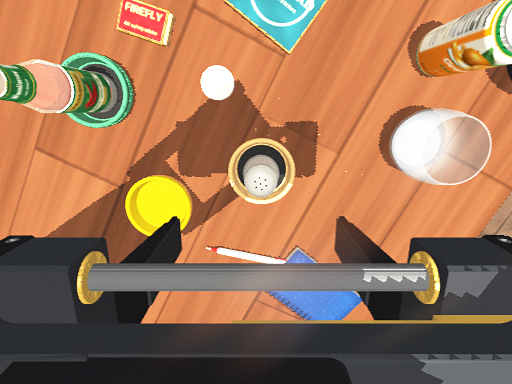

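The wrist view shows the shaker (262,178) in the wooden holder, between the open fingers and clear of other things.

>>> step_arm(moves=[1,0.01,0,-0.3,0,0,0,1,0.01,0,-0.6,0,0,0,1,0.01,0,-0.9,0,0,0])

```text
clock: 2.08
eef_pos: [0.4743, -0.1608, 0.1238]
ee_rot: [[0.895, 0.445, 0.0], [0.445, -0.895, -0.0], [0.0, 0.0, -1.0]]
force: [1.2, -0.6, 0.5]
gripper_width: 0.998
gripper_force: 0.0
```

>>> step_arm(moves=[1,0,0,-0.3,0,0,0,1,0,0,-0.6,0,0,0,1,0,0,-0.83,0,0,0,1,0,0,-0.83,0,0,0])

```text
clock: 2.58
eef_pos: [0.4726, -0.1598, 0.0396]
ee_rot: [[0.895, 0.445, -0.004], [0.445, -0.895, 0.002], [-0.003, -0.004, -1.0]]
force: [-0.7, -0.5, 0.5]
gripper_width: 1.0
gripper_force: 0.0
```

>>> step_arm(moves=[0.3,0,0,0,0,0,0,0.3,0,0,0,0,0,0,0.3,0,0,0,0,0,0,0.3,0,0,0,0,0,0,0.3,0,0,0,0,0,0])

```text
clock: 3.2
eef_pos: [0.4748, -0.1593, 0.0419]
ee_rot: [[0.894, 0.448, 0.0], [0.448, -0.894, -0.0], [0.0, 0.0, -1.0]]
force: [-0.2, -0.6, -0.2]
gripper_width: 0.528
gripper_force: 0.0
```

>>> step_arm(moves=[0.3,0,0,0,0,0,0,0.3,0,0,0,0,0,0,0.3,0,0,0,0,0,0,0.3,0,0,0,0,0,0])

```text
clock: 3.7
eef_pos: [0.475, -0.1595, 0.0419]
ee_rot: [[0.894, 0.447, 0.001], [0.447, -0.894, -0.0], [0.0, 0.001, -1.0]]
force: [0.3, -0.3, 1.6]
gripper_width: 0.413
gripper_force: 19.8
```

>>> step_arm(moves=[0.3,0,0,0.1,0,0,0,0.3,0,0,0.3,0,0,0,0.3,0,0,0.5,0,0,0,0.3,0,0,0.6,0,0,0,0.3,0,0,0.6,0,0,0])

```text
clock: 4.32
eef_pos: [0.4751, -0.1594, 0.1024]
ee_rot: [[0.894, 0.447, 0.001], [0.447, -0.894, -0.0], [0.001, 0.001, -1.0]]
force: [-0.6, -0.6, -1.9]
gripper_width: 0.418
gripper_force: 19.7
```

>>> step_arm(moves=[0.3,0.15,0.05,0,0,0,0,0.3,0.4,0.14,0,0,0,0,0.3,0.7,0.24,0,0,0,0,0.3,0.95,0.33,0,0,0,0])

```text
clock: 4.82
eef_pos: [0.571, -0.1253, 0.1003]
ee_rot: [[0.894, 0.448, -0.001], [0.448, -0.894, 0.001], [-0.001, -0.001, -1.0]]
force: [0.4, 0.2, -0.9]
gripper_width: 0.415
gripper_force: 19.7
```

>>> step_arm(moves=[0.3,0.3,0.1,0,0,0,0,0.3,0.6,0.2,0,0,0,0,0.3,0.8,0.28,0,0,0,0,0.3,0.94,0.33,0,0,0,0,0.3,0.94,0.33,0,0,0,0])

```text
clock: 5.45
eef_pos: [0.6642, -0.0927, 0.1006]
ee_rot: [[0.894, 0.448, -0.001], [0.448, -0.894, 0.0], [-0.001, -0.001, -1.0]]
force: [-0.7, -0.6, -1.6]
gripper_width: 0.414
gripper_force: 19.7
```

```bash
python3 - <<'E'
from h import *
c=cam("scene"); P=points(c); I=c[0]["frame"]; cv2.imwrite("pics/s1.png",cv2.resize(I[100:260,180:400,::-1],(770,560)))
hsv=cv2.cvtColor(I,cv2.COLOR_RGB2HSV)
m=(hsv[...,0]>80)&(hsv[...,0]<105)&(hsv[...,1]>90)&(abs(P[...,2]-.009)<.008)&(abs(P[...,0]-.66)<.08)&(abs(P[...,1]+.09)<.08)
print(cv2.minAreaRect(P[m][:,:2].astype(np.float32)*1000),m.sum(),np.median(P[m][:,2]))
k=np.hypot(P[...,0]-.664,P[...,1]+.0935)<.04
k&=(P[...,2]>.03)&(P[...,2]<.14); q=P[k]
for z in np.arange(.05,.14,.01):
    a=q[abs(q[:,2]-z)<.005]
    if len(a)>3: print(z,len(a),a.mean(0).round(4))
E
```

```text
((664.2091674804688, -91.56849670410156), (87.96758270263672, 89.4851303100586), 82.81221771240234) 203 0.00990644677277119
0.07 29 [ 0.6543 -0.0827  0.071 ]
0.08000000000000002 35 [ 0.6538 -0.0819  0.0805]
0.09000000000000001 40 [ 0.654  -0.0809  0.0903]
0.1 36 [ 0.6515 -0.0826  0.1   ]
0.11000000000000001 39 [ 0.6515 -0.0787  0.1094]
0.12000000000000001 38 [ 0.6507 -0.0772  0.1201]
0.13 32 [ 0.6491 -0.0755  0.1303]
```

View pics/s1.png

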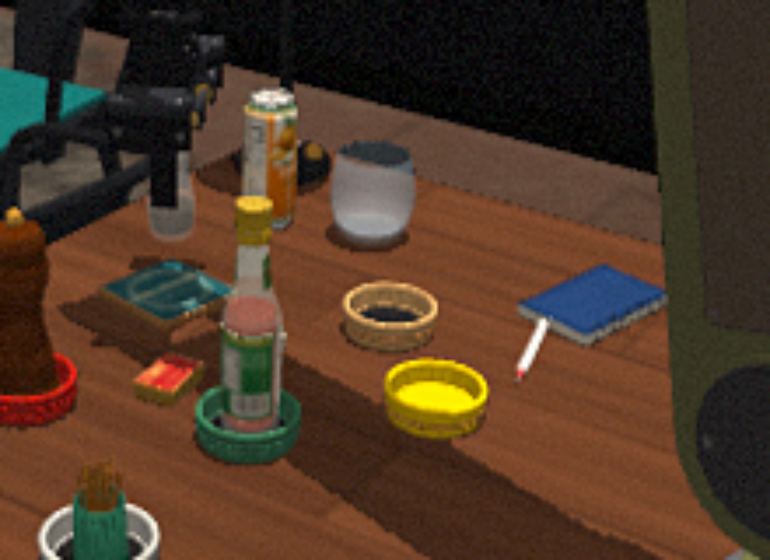

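The crop shows the shaker hanging upright at (172,210) above the teal coaster at (168,290).

>>> step_arm(moves=[0.3,0,0,-0.2,0,0,0,0.3,0,0,-0.4,0,0,0,0.3,0,0,-0.52,0,0,0,0.3,0,0,-0.57,0,0,0,0.3,0,0,-0.57,0,0,0])

```text
clock: 6.12
eef_pos: [0.6639, -0.0934, 0.0447]
ee_rot: [[0.894, 0.447, 0.0], [0.447, -0.894, -0.0], [0.0, 0.0, -1.0]]
force: [0.3, 0.6, -1.1]
gripper_width: 0.417
gripper_force: 19.7
```

>>> step_arm(moves=[0.44,0,0,0,0,0,0,0.48,0,0,0,0,0,0,0.6,0,0,0,0,0,0,0.9,0,0,0,0,0,0,0.9,0,0,0,0,0,0])

```text
clock: 6.75
eef_pos: [0.6638, -0.0934, 0.0447]
ee_rot: [[0.894, 0.447, 0.0], [0.447, -0.894, -0.0], [0.0, 0.0, -1.0]]
force: [-1.1, 0.9, 0.6]
gripper_width: 0.74
gripper_force: 0.0
```

>>> step_arm(moves=[0.9,0,0,0,0,0,0,0.9,0,0,0,0,0,0,0.9,0,0,0.3,0,0,0,0.9,0,0,0.7,0,0,0,0.9,0,0,1,0,0,0])

```text
clock: 7.38
eef_pos: [0.6642, -0.0934, 0.1466]
ee_rot: [[0.894, 0.447, 0.002], [0.447, -0.894, -0.0], [0.001, 0.001, -1.0]]
force: [0.5, -0.4, -0.5]
gripper_width: 0.9
gripper_force: 0.0
```

>>> step_arm(moves=[0.9,0,0,0.4,0,0,0,0.9,0,0,0.8,0,0,0,0.9,0,0,0.8,0,0,0])

```text
clock: 7.75
eef_pos: [0.666, -0.0938, 0.23]
ee_rot: [[0.894, 0.447, 0.009], [0.447, -0.894, -0.002], [0.007, 0.006, -1.0]]
force: [0.2, -0.2, -0.2]
gripper_width: 0.899
gripper_force: 0.0
```

```bash
python3 w.py w2 .087 .105
```

```text
0.087 0.105 716 0.6607 -0.091 0.0168
```

View pics/w2.png

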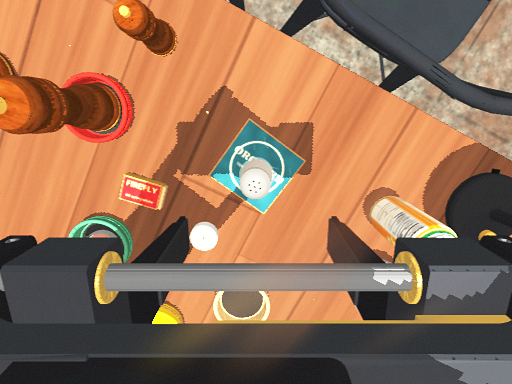

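The shaker stands on the coaster at (255,182). The pepper mill is next, and I turn the tool so the gripper clears the big mill.

>>> step_arm(moves=[0.9,-0.02,0.2,0,0,0,0.1,0.9,-0.04,0.4,0,0,0,0.2,0.9,-0.06,0.6,0,0,0,0.3,0.9,-0.08,0.8,0,0,0,0.4,0.9,-0.1,1,0,0,0,0.5])

```text
clock: 8.43
eef_pos: [0.6525, 0.0074, 0.2218]
ee_rot: [[0.548, 0.836, -0.004], [0.837, -0.548, 0.0], [-0.002, -0.004, -1.0]]
force: [0.9, -0.1, -0.5]
gripper_width: 0.9
gripper_force: 0.0
```

>>> step_arm(moves=[0.9,-0.02,0.2,0,0,0,0.1,0.9,-0.04,0.4,0,0,0,0.2,0.9,-0.06,0.6,0,0,0,0.3,0.9,-0.08,0.8,0,0,0,0.4,0.9,-0.1,1,0,0,0,0.5])

```text
clock: 9.05
eef_pos: [0.6425, 0.1072, 0.2218]
ee_rot: [[0.056, 0.998, -0.004], [0.998, -0.056, -0.0], [-0.001, -0.004, -1.0]]
force: [-0.3, -0.7, 0.3]
gripper_width: 0.901
gripper_force: 0.0
```

>>> step_arm(moves=[0.9,0,0.13,0,0,0,0,0.9,0,0.13,0,0,0,0,0.9,0,0.13,0,0,0,0])

```text
clock: 9.43
eef_pos: [0.6437, 0.1192, 0.2241]
ee_rot: [[0.061, 0.998, -0.001], [0.998, -0.061, -0.0], [-0.0, -0.001, -1.0]]
force: [0.3, -0.5, 0.4]
gripper_width: 0.897
gripper_force: 0.0
```

```bash
python3 w.py w3 .13 .155; python3 -c "
from h import *; print(get_obs()['joint_pos'])"
```

```text
0.13 0.155 1178 0.6446 0.1219 0.0238
0.022 0.03 631 0.6437 0.121 0.0413
[ 5.78547579e+00  7.36616056e+00  9.33206332e+01 -1.62492926e-02
  7.93386885e+01  9.28514673e+00]
```

View pics/w3.png

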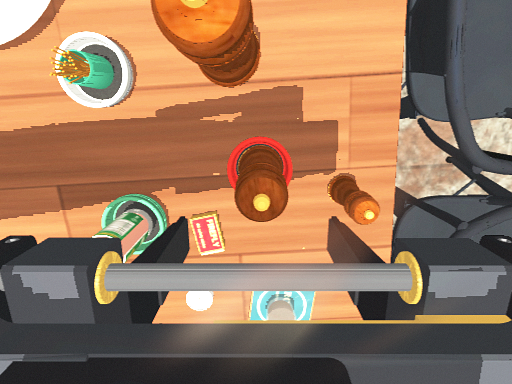

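The mill's crown is at (262,190) between the fingers, and both neighbouring mills are clear.

>>> step_arm(moves=[0.9,0,0.01,-0.3,0,0,0,0.9,0,0.01,-0.6,0,0,0,0.9,0,0.01,-0.9,0,0,0,0.9,0,0.01,-1,0,0,0,0.9,0,0.01,-1,0,0,0], force=30)

```text
clock: 10.1
eef_pos: [0.6436, 0.1202, 0.1243]
ee_rot: [[0.06, 0.998, -0.001], [0.998, -0.06, -0.0], [-0.0, -0.001, -1.0]]
force: [-0.1, -0.4, 0.6]
gripper_width: 0.9
gripper_force: 0.0
```

>>> step_arm(moves=[0.3,0,0,-0.05,0,0,0,0.3,0,0,-0.05,0,0,0,0.3,0,0,-0.05,0,0,0,0.3,0,0,-0.05,0,0,0,0.3,0,0,-0.05,0,0,0])

```text
clock: 10.72
eef_pos: [0.6441, 0.1206, 0.1201]
ee_rot: [[0.06, 0.998, 0.001], [0.998, -0.06, -0.0], [-0.0, 0.001, -1.0]]
force: [1.3, 0.2, 1.0]
gripper_width: 0.503
gripper_force: 30.0
```

>>> step_arm(moves=[0.3,0,0,0,0,0,0,0.3,0,0,0,0,0,0,0.3,0,0,0,0,0,0])

```text
clock: 11.1
eef_pos: [0.6441, 0.1206, 0.1201]
ee_rot: [[0.06, 0.998, 0.001], [0.998, -0.06, -0.0], [0.0, 0.001, -1.0]]
force: [0.3, -1.0, 1.5]
gripper_width: 0.499
gripper_force: 30.0
```

>>> step_arm(moves=[0.3,0,0,0.1,0,0,0,0.3,0,0,0.3,0,0,0,0.3,0,0,0.5,0,0,0,0.3,0,0,0.7,0,0,0,0.3,0,0,0.7,0,0,0])

```text
clock: 11.72
eef_pos: [0.6454, 0.1209, 0.1935]
ee_rot: [[0.06, 0.998, 0.006], [0.998, -0.06, 0.001], [0.001, 0.006, -1.0]]
force: [0.9, 0.1, -2.8]
gripper_width: 0.5
gripper_force: 30.0
```

>>> step_arm(moves=[0.3,-0.06,-0.1,0,0,0,0,0.3,-0.15,-0.25,0,0,0,0,0.3,-0.3,-0.5,0,0,0,0,0.3,-0.45,-0.74,0,0,0,0,0.3,-0.57,-0.95,0,0,0,0])

```text
clock: 12.35
eef_pos: [0.5851, 0.024, 0.1887]
ee_rot: [[0.061, 0.998, -0.002], [0.998, -0.061, -0.0], [-0.0, -0.002, -1.0]]
force: [0.5, -0.7, -3.3]
gripper_width: 0.501
gripper_force: 30.0
```

>>> step_arm(moves=[0.3,-0.14,-0.24,0,0,0,0,0.3,-0.28,-0.47,0,0,0,0,0.3,-0.42,-0.71,0,0,0,0,0.3,-0.57,-0.95,0,0,0,0])

```text
clock: 12.85
eef_pos: [0.5285, -0.0707, 0.1892]
ee_rot: [[0.06, 0.998, -0.001], [0.998, -0.06, 0.0], [-0.0, -0.001, -1.0]]
force: [0.6, 0.1, -2.7]
gripper_width: 0.497
gripper_force: 30.0
```

>>> step_arm(moves=[0.3,-0.14,-0.24,0,0,0,0,0.3,-0.28,-0.47,0,0,0,0,0.3,-0.42,-0.71,0,0,0,0,0.3,-0.52,-0.86,0,0,0,0,0.3,-0.56,-0.935,0,0,0,0])

```text
clock: 13.48
eef_pos: [0.473, -0.1636, 0.1895]
ee_rot: [[0.061, 0.998, -0.0], [0.998, -0.061, 0.0], [0.0, -0.0, -1.0]]
force: [-0.2, -0.1, -3.4]
gripper_width: 0.501
gripper_force: 30.0
```

```bash
cat > b.py <<'E'
from h import *
import sys
# slices of all cloud points near a spot, both fixed cameras
x,y,z0,z1,dz=map(float,sys.argv[1:6])
for n in("scene","top"):
    c=cam(n);P=points(c);Q=P[c[0]["range_z"]>0];Q=Q[np.hypot(Q[:,0]-x,Q[:,1]-y)<.05]
    for z in np.arange(z0,z1,dz):
        q=Q[abs(Q[:,2]-z)<dz/2]
        if len(q)>8:
            (a,b),r=cv2.minEnclosingCircle(q[:,:2].astype(np.float32));print(n,round(z,3),len(q),round(a,4),round(b,4),round(r,4))
    if len(sys.argv)>6: cv2.imwrite(f"pics/{sys.argv[6]}_{n}.png",c[0]["frame"][...,::-1])
E
python3 b.py .474 -.1625 .02 .16 .012 m
```

```text
scene 0.02 194 0.4744 -0.1625 0.0422
scene 0.032 41 0.4714 -0.1606 0.0422
scene 0.08 45 0.4733 -0.1608 0.0286
scene 0.092 79 0.4729 -0.1595 0.0285
scene 0.104 64 0.4703 -0.156 0.024
scene 0.116 67 0.4725 -0.1584 0.024
scene 0.128 68 0.4724 -0.16 0.0228
scene 0.14 53 0.4723 -0.1585 0.0192
scene 0.152 50 0.4714 -0.1585 0.0176
top 0.02 53 0.4867 -0.1385 0.028
top 0.032 23 0.4854 -0.1372 0.0245
```

View pics/m_scene.png

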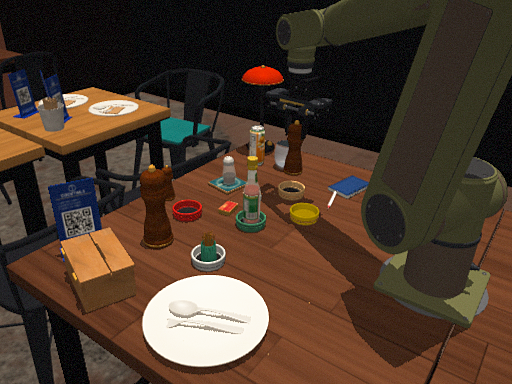

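The mill hangs upright at (294,150) above the wooden holder at (291,191). I lower it.

>>> step_arm(moves=[0.3,0.01,-0.01,-0.2,0,0,0,0.3,0.01,-0.01,-0.4,0,0,0,0.3,0.01,-0.01,-0.55,0,0,0,0.3,0.01,-0.01,-0.65,0,0,0,0.3,0.01,-0.01,-0.69,0,0,0])

```text
clock: 14.2
eef_pos: [0.4744, -0.1636, 0.12]
ee_rot: [[0.059, 0.998, -0.002], [0.998, -0.059, 0.0], [0.0, -0.002, -1.0]]
force: [-1.9, 0.3, 6.6]
gripper_width: 0.502
gripper_force: 30.0
```

>>> step_arm(moves=[0.3,0,0,0,0,0,0,0.54,0,0,0,0,0,0,0.6,0,0,0,0,0,0,0.9,0,0,0,0,0,0,0.9,0,0,0,0,0,0])

```text
clock: 14.82
eef_pos: [0.4749, -0.1639, 0.1209]
ee_rot: [[0.06, 0.998, 0.001], [0.998, -0.06, -0.0], [-0.0, 0.001, -1.0]]
force: [0.0, 0.4, -0.4]
gripper_width: 0.751
gripper_force: 0.0
```

>>> step_arm(moves=[0.9,0,0,0,0,0,0,0.9,0,0,0,0,0,0,0.9,0,0,0.3,0,0,0,0.9,0,0,0.7,0,0,0,0.9,0,0,1,0,0,0])

```text
clock: 15.45
eef_pos: [0.4751, -0.164, 0.2224]
ee_rot: [[0.06, 0.998, 0.001], [0.998, -0.06, -0.001], [-0.0, 0.001, -1.0]]
force: [0.4, 0.6, 0.3]
gripper_width: 0.902
gripper_force: 0.0
```

```bash
python3 w.py w4 .13 .155; python3 b.py .474 -.1625 .02 .19 .02|grep scene
```

```text
0.13 0.155 1178 0.4758 -0.1628 0.0237
0.022 0.03 647 0.4732 -0.1616 0.0413
scene 0.02 252 0.4742 -0.1618 0.042
scene 0.04 110 0.4676 -0.15 0.0285
scene 0.06 100 0.4743 -0.159 0.0237
scene 0.08 75 0.4757 -0.1592 0.0175
scene 0.1 69 0.475 -0.1579 0.021
scene 0.12 103 0.4744 -0.1607 0.0251
scene 0.14 105 0.4745 -0.1594 0.0234
scene 0.16 84 0.4749 -0.1601 0.02
```

>>> step_arm(moves=[0.9,0,0.2,0.2,0,0,0,0.9,-0.02,0.6,0.2,0,0,0,0.9,-0.02,1,0.2,0,0,0])

```text
clock: 15.98
eef_pos: [0.4718, -0.0628, 0.2387]
ee_rot: [[0.061, 0.998, -0.003], [0.998, -0.061, 0.001], [0.001, -0.003, -1.0]]
force: [-0.1, 0.9, -0.1]
gripper_width: 0.902
gripper_force: 0.0
```

>>> step_arm(moves=[0.9,-0.02,0.5,0,0,0,0,0.9,-0.03,1,0,0,0,0])

```text
clock: 16.23
eef_pos: [0.4686, 0.0375, 0.2384]
ee_rot: [[0.06, 0.998, -0.003], [0.998, -0.06, 0.0], [-0.0, -0.003, -1.0]]
force: [-0.1, 0.2, -1.0]
gripper_width: 0.901
gripper_force: 0.0
```

>>> step_arm(moves=[0.9,0,0.16,0,0,0,0,0.9,0,0.165,0,0,0,0,0.9,0,0.165,0,0,0,0])

```text
clock: 16.6
eef_pos: [0.4697, 0.0517, 0.2399]
ee_rot: [[0.061, 0.998, -0.001], [0.998, -0.061, -0.001], [-0.001, -0.001, -1.0]]
force: [-0.6, -0.2, 0.2]
gripper_width: 0.903
gripper_force: 0.0
```

```bash
python3 w.py w5 .17 .203
```

```text
0.17 0.203 1195 0.4702 0.0539 0.0138
0.022 0.03 604 0.4703 0.0557 0.0414
```

View pics/w5.png

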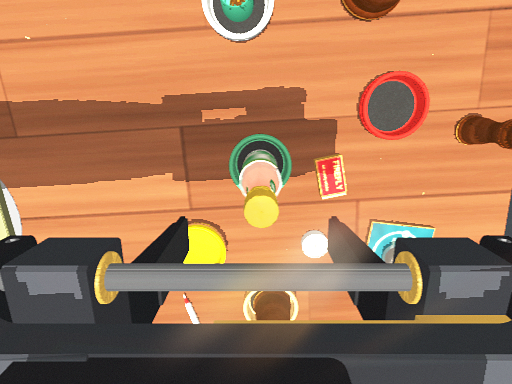

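The gold cap is at (261,208), centred between the fingers. I descend and grip.

>>> step_arm(moves=[0.9,0,0.01,-0.2,0,0,0,0.9,0,0.01,-0.45,0,0,0,0.9,0,0.01,-0.7,0,0,0,0.9,0,0.01,-0.83,0,0,0,0.9,0,0.01,-0.83,0,0,0], force=30)

```text
clock: 17.27
eef_pos: [0.4688, 0.0533, 0.156]
ee_rot: [[0.06, 0.998, -0.003], [0.998, -0.06, -0.0], [-0.0, -0.003, -1.0]]
force: [-0.2, 0.5, 0.2]
gripper_width: 0.898
gripper_force: 0.0
```

>>> step_arm(moves=[0.4,0,0,0,0,0,0,0.4,0,0,0,0,0,0,0.4,0,0,0,0,0,0,0.35,0,0,0,0,0,0,0.3,0,0,0,0,0,0])

```text
clock: 17.9
eef_pos: [0.4698, 0.0537, 0.1578]
ee_rot: [[0.06, 0.998, 0.0], [0.998, -0.06, -0.0], [-0.0, 0.0, -1.0]]
force: [-0.3, -0.3, -0.4]
gripper_width: 0.43
gripper_force: 0.0
```

>>> step_arm(moves=[0.2,0,0,0,0,0,0,0.1,0,0,0,0,0,0,0.1,0,0,0,0,0,0,0.1,0,0,0,0,0,0,0.1,0,0,0,0,0,0])

```text
clock: 18.52
eef_pos: [0.4698, 0.0537, 0.1577]
ee_rot: [[0.06, 0.998, 0.0], [0.998, -0.06, -0.0], [-0.0, 0.0, -1.0]]
force: [0.8, 0.2, 0.2]
gripper_width: 0.311
gripper_force: 29.8
```

>>> step_arm(moves=[0.1,0,0,0.1,0,0,0,0.1,0,0,0.3,0,0,0,0.1,0,0,0.5,0,0,0,0.1,0,0,0.6,0,0,0,0.1,0,0,0.6,0,0,0])

```text
clock: 19.15
eef_pos: [0.4705, 0.0537, 0.2193]
ee_rot: [[0.06, 0.998, 0.003], [0.998, -0.06, 0.0], [0.0, 0.003, -1.0]]
force: [0.7, -0.1, -3.2]
gripper_width: 0.311
gripper_force: 29.6
```

```bash
python3 b.py .471 .0535 .06 .19 .015|grep scene
```

```text
scene 0.075 60 0.4697 0.0571 0.0221
scene 0.09 86 0.4707 0.0535 0.0229
scene 0.105 86 0.4706 0.0536 0.0233
scene 0.12 86 0.4662 0.0587 0.0214
scene 0.135 87 0.4666 0.0582 0.0213
scene 0.15 89 0.4679 0.055 0.0227
scene 0.165 101 0.4682 0.055 0.0228
scene 0.18 97 0.4687 0.055 0.0218
```

>>> step_arm(moves=[0.1,0.1,0.04,0,0,0,0,0.1,0.28,0.11,0,0,0,0,0.1,0.5,0.19,0,0,0,0,0.1,0.7,0.26,0,0,0,0,0.1,0.87,0.33,0,0,0,0])

```text
clock: 19.88
eef_pos: [0.5576, 0.0872, 0.2164]
ee_rot: [[0.06, 0.998, -0.002], [0.998, -0.06, -0.0], [-0.0, -0.002, -1.0]]
force: [-0.4, 1.0, -3.6]
gripper_width: 0.312
gripper_force: 29.6
```

>>> step_arm(moves=[0.1,0.2,0.07,0,0,0,0,0.1,0.4,0.15,0,0,0,0,0.1,0.6,0.23,0,0,0,0,0.1,0.78,0.3,0,0,0,0,0.1,0.87,0.33,0,0,0,0])

```text
clock: 20.5
eef_pos: [0.6444, 0.1202, 0.2161]
ee_rot: [[0.059, 0.998, -0.002], [0.998, -0.059, -0.0], [-0.0, -0.002, -1.0]]
force: [0.4, 1.4, -3.1]
gripper_width: 0.312
gripper_force: 29.6
```

>>> step_arm(moves=[0.1,0,0,0,0,0,0,0.1,0,0,0,0,0,0])

```text
clock: 20.75
eef_pos: [0.6433, 0.1195, 0.2173]
ee_rot: [[0.06, 0.998, -0.001], [0.998, -0.06, -0.0], [-0.0, -0.001, -1.0]]
force: [0.3, 0.8, -2.6]
gripper_width: 0.315
gripper_force: 29.6
```

```bash
python3 b.py .644 .1195 .02 .19 .015 c|grep scene
```

```text
scene 0.02 286 0.6446 0.1196 0.0425
scene 0.035 19 0.644 0.1211 0.0402
scene 0.065 20 0.6362 0.127 0.0177
scene 0.08 74 0.6391 0.1234 0.0209
scene 0.095 80 0.6408 0.1223 0.0219
scene 0.11 87 0.6411 0.1209 0.0224
scene 0.125 77 0.6397 0.121 0.0219
scene 0.14 93 0.6418 0.1203 0.0233
scene 0.155 88 0.6403 0.1213 0.023
scene 0.17 93 0.6401 0.1212 0.0219
scene 0.185 87 0.6399 0.1217 0.019
```

View pics/c_scene.png

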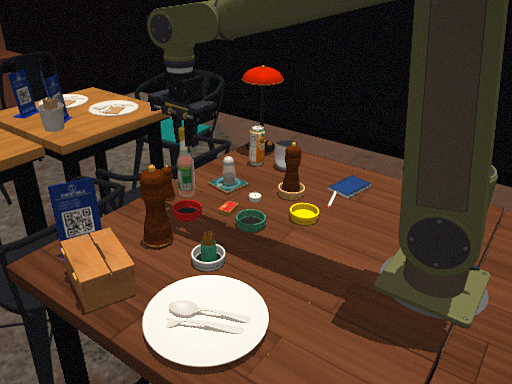

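The bottle hangs upright at (186,172) above the red holder at (187,211). I lower it.

>>> step_arm(moves=[0.1,0.02,0,-0.15,0,0,0,0.1,0.02,0,-0.3,0,0,0,0.1,0.02,0,-0.45,0,0,0,0.1,0.02,0,-0.55,0,0,0,0.1,0.02,0,-0.59,0,0,0])

```text
clock: 21.48
eef_pos: [0.6453, 0.1196, 0.1576]
ee_rot: [[0.06, 0.998, -0.002], [0.998, -0.06, -0.0], [-0.0, -0.002, -1.0]]
force: [0.5, -0.1, 1.8]
gripper_width: 0.311
gripper_force: 29.9
```

>>> step_arm(moves=[0.1,0,0,0,0,0,0,0.33,0,0,0,0,0,0,0.4,0,0,0,0,0,0,0.7,0,0,0,0,0,0,0.7,0,0,0,0,0,0])

```text
clock: 22.1
eef_pos: [0.6461, 0.1197, 0.1594]
ee_rot: [[0.06, 0.998, 0.001], [0.998, -0.06, 0.0], [0.0, 0.001, -1.0]]
force: [-0.0, 0.3, -0.1]
gripper_width: 0.555
gripper_force: 0.0
```

>>> step_arm(moves=[0.8,0,0,0,0,0,0,0.8,0,0,0,0,0,0,0.8,0,0,0.3,0,0,0,0.8,0,0,0.7,0,0,0,0.8,0,0,0.9,0,0,0])

```text
clock: 22.72
eef_pos: [0.6467, 0.1198, 0.2516]
ee_rot: [[0.06, 0.998, 0.004], [0.998, -0.06, 0.0], [0.001, 0.004, -1.0]]
force: [0.4, 0.1, -0.2]
gripper_width: 0.803
gripper_force: 0.0
```

```bash
python3 w.py w6 .17 .203;  python3 b.py .644 .1195 .02 .21 .015|grep scene
```

```text
0.17 0.203 1071 0.6461 0.1202 0.0138
0.022 0.03 581 0.6435 0.121 0.0414
scene 0.02 273 0.6441 0.1202 0.042
scene 0.035 88 0.6386 0.1297 0.0371
scene 0.05 76 0.6439 0.1219 0.0228
scene 0.065 79 0.644 0.121 0.0225
scene 0.08 81 0.642 0.1241 0.0209
scene 0.095 79 0.6445 0.1227 0.0223
scene 0.11 97 0.645 0.1209 0.0218
scene 0.125 80 0.6453 0.1224 0.0185
scene 0.14 55 0.6443 0.1203 0.0137
scene 0.155 48 0.6454 0.1203 0.0115
scene 0.17 40 0.6447 0.1223 0.0122
scene 0.185 53 0.6447 0.1215 0.0122
scene 0.2 55 0.6463 0.1192 0.014
```

>>> step_arm(moves=[0.8,-0.3,0.2,0,0,0,0,0.8,-0.6,0.4,0,0,0,0,0.8,-0.95,0.64,0,0,0,0])

```text
clock: 23.25
eef_pos: [0.5489, 0.1837, 0.2456]
ee_rot: [[0.061, 0.998, -0.004], [0.998, -0.061, -0.001], [-0.001, -0.004, -1.0]]
force: [0.3, 0.1, -0.2]
gripper_width: 0.805
gripper_force: 0.0
```

>>> step_arm(moves=[0.8,-0.3,0.2,0,0,0,0,0.8,-0.6,0.4,0,0,0,0,0.8,-0.95,0.64,0,0,0,0,0.8,-0.95,0.64,-0.5,0,0,0,0.8,-0.95,0.64,-0.5,0,0,0])

```text
clock: 23.88
eef_pos: [0.4518, 0.2464, 0.1924]
ee_rot: [[0.059, 0.998, -0.011], [0.998, -0.059, -0.005], [-0.005, -0.011, -1.0]]
force: [-0.2, -0.6, 0.2]
gripper_width: 0.798
gripper_force: 0.0
```

```bash
python3 w.py w7 .04 .06; python3 b.py .456 .248 .025 .09 .01|grep scene
```

```text
0.04 0.06 385 0.455 0.2504 0.0178
0.022 0.03 1113 0.4561 0.2499 0.0414
scene 0.025 257 0.4556 0.2498 0.0417
scene 0.035 54 0.4563 0.2494 0.0197
scene 0.045 71 0.4578 0.2489 0.02
scene 0.055 82 0.4565 0.2487 0.0192
scene 0.065 37 0.4556 0.2488 0.0142
scene 0.075 55 0.4567 0.2452 0.0165
```

View pics/w7.png

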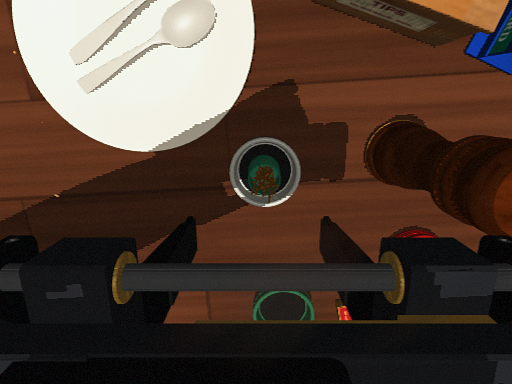

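The toothpick pot is at (265,178) in the steel holder, centred between the fingers.

>>> step_arm(moves=[0.8,0,0.01,-0.3,0,0,0,0.8,0,0.01,-0.6,0,0,0,0.8,0,0.01,-0.9,0,0,0], force=20)

```text
clock: 24.4
eef_pos: [0.4577, 0.2489, 0.11]
ee_rot: [[0.061, 0.998, 0.003], [0.998, -0.061, 0.001], [0.002, 0.003, -1.0]]
force: [0.4, -1.0, -0.6]
gripper_width: 0.801
gripper_force: 0.0
```

>>> step_arm(moves=[0.8,0,0,-0.25,0,0,0,0.8,0,0,-0.5,0,0,0,0.8,0,0,-0.68,0,0,0,0.8,0,0,-0.78,0,0,0,0.8,0,0,-0.78,0,0,0])

```text
clock: 25.02
eef_pos: [0.4559, 0.2486, 0.0306]
ee_rot: [[0.06, 0.998, -0.0], [0.998, -0.06, -0.0], [-0.0, -0.0, -1.0]]
force: [-0.9, 0.7, -0.7]
gripper_width: 0.801
gripper_force: 0.0
```

>>> step_arm(moves=[0.5,0,0,0,0,0,0,0.4,0,0,0,0,0,0,0.3,0,0,0,0,0,0,0.2,0,0,0,0,0,0,0.2,0,0,0,0,0,0])

```text
clock: 25.65
eef_pos: [0.4559, 0.2487, 0.0308]
ee_rot: [[0.06, 0.998, 0.0], [0.998, -0.06, 0.0], [0.0, 0.0, -1.0]]
force: [0.1, 0.2, 0.9]
gripper_width: 0.372
gripper_force: 20.0
```

>>> step_arm(moves=[0.2,0,0,0,0,0,0,0.2,0,0,0,0,0,0,0.2,0,0,0,0,0,0])

```text
clock: 26.02
eef_pos: [0.4559, 0.2487, 0.0308]
ee_rot: [[0.06, 0.998, 0.0], [0.998, -0.06, 0.0], [0.0, 0.0, -1.0]]
force: [-1.0, -1.0, 1.1]
gripper_width: 0.368
gripper_force: 20.0
```

>>> step_arm(moves=[0.2,0,0,0.1,0,0,0,0.2,0,0,0.3,0,0,0,0.2,0,0,0.5,0,0,0,0.2,0,0,0.6,0,0,0,0.2,0,0,0.6,0,0,0])

```text
clock: 26.65
eef_pos: [0.4563, 0.2489, 0.0915]
ee_rot: [[0.06, 0.998, 0.002], [0.998, -0.06, 0.001], [0.001, 0.002, -1.0]]
force: [0.1, -0.0, -0.3]
gripper_width: 0.371
gripper_force: 20.0
```

```bash
python3 b.py .456 .248 .025 .14 .01|grep scene
```

```text
scene 0.025 249 0.4563 0.2481 0.043
scene 0.065 11 0.4498 0.2536 0.0153
scene 0.075 59 0.4546 0.2493 0.019
scene 0.085 55 0.4535 0.2524 0.018
scene 0.095 68 0.4547 0.2492 0.0243
scene 0.105 82 0.4545 0.2517 0.0264
scene 0.115 110 0.4559 0.2509 0.0274
scene 0.125 85 0.455 0.2492 0.0285
scene 0.135 107 0.4555 0.2506 0.03
```

>>> step_arm(moves=[0.2,0.01,-0.1,0,0,0,0,0.2,0.02,-0.3,0,0,0,0,0.2,0.04,-0.52,0,0,0,0,0.2,0.06,-0.76,0,0,0,0,0.2,0.08,-0.98,0,0,0,0])

```text
clock: 27.38
eef_pos: [0.4632, 0.1492, 0.0898]
ee_rot: [[0.06, 0.998, -0.001], [0.998, -0.06, -0.001], [-0.001, -0.001, -1.0]]
force: [0.6, 0.6, -0.7]
gripper_width: 0.371
gripper_force: 20.0
```

>>> step_arm(moves=[0.2,0.01,-0.24,0,0,0,0,0.2,0.03,-0.48,0,0,0,0,0.2,0.05,-0.72,0,0,0,0,0.2,0.06,-0.9,0,0,0,0,0.2,0.07,-0.97,0,0,0,0])

```text
clock: 28.0
eef_pos: [0.4702, 0.0525, 0.09]
ee_rot: [[0.061, 0.998, -0.001], [0.998, -0.061, -0.0], [-0.0, -0.001, -1.0]]
force: [0.3, 1.0, -0.5]
gripper_width: 0.372
gripper_force: 20.0
```

>>> step_arm(moves=[0.2,0,0,-0.15,0,0,0,0.2,0,0,-0.3,0,0,0,0.2,0,0,-0.45,0,0,0,0.2,0,0,-0.55,0,0,0,0.2,0,0,-0.59,0,0,0])

```text
clock: 28.62
eef_pos: [0.4699, 0.0539, 0.0307]
ee_rot: [[0.059, 0.998, -0.003], [0.998, -0.059, 0.0], [-0.0, -0.003, -1.0]]
force: [-7.8, 0.6, 17.7]
gripper_width: 0.375
gripper_force: 20.3
```

>>> step_arm(moves=[0.2,0,0,0,0,0,0,0.4,0,0,0,0,0,0,0.45,0,0,0,0,0,0,0.7,0,0,0,0,0,0,0.7,0,0,0,0,0,0])

```text
clock: 29.25
eef_pos: [0.4708, 0.0537, 0.0318]
ee_rot: [[0.06, 0.998, 0.0], [0.998, -0.06, 0.0], [0.0, 0.0, -1.0]]
force: [0.2, -0.7, -0.8]
gripper_width: 0.607
gripper_force: 0.0
```

>>> step_arm(moves=[0.8,0,0,0,0,0,0,0.8,0,0,0,0,0,0,0.8,0,0,0.3,0,0,0,0.8,0,0,0.7,0,0,0,0.8,0,0,1,0,0,0])

```text
clock: 29.88
eef_pos: [0.4711, 0.0537, 0.1334]
ee_rot: [[0.06, 0.998, 0.001], [0.998, -0.06, 0.0], [0.0, 0.001, -1.0]]
force: [-0.0, -0.4, -0.3]
gripper_width: 0.796
gripper_force: 0.0
```

>>> step_arm(moves=[0.8,0,0,0.4,0,0,0,0.8,0,0,0.8,0,0,0,0.8,0,0,1,0,0,0])

```text
clock: 30.25
eef_pos: [0.4717, 0.0537, 0.2342]
ee_rot: [[0.06, 0.998, 0.004], [0.998, -0.06, 0.0], [0.0, 0.004, -1.0]]
force: [-0.1, 0.8, 0.9]
gripper_width: 0.802
gripper_force: 0.0
```

```bash
python3 w.py w8 .04 .06 .471 .0545; python3 b.py .471 .054 .025 .09 .01|grep scene;  python3 b.py .662 -.092 .015 .11 .02
```

```text
0.04 0.06 278 0.4692 0.0555 0.0177
0.022 0.03 866 0.4704 0.0555 0.0414
scene 0.025 192 0.471 0.0557 0.0419
scene 0.035 42 0.4659 0.0607 0.0166
scene 0.045 55 0.4704 0.0542 0.0198
scene 0.055 60 0.4711 0.0554 0.0185
scene 0.065 26 0.4718 0.054 0.0142
scene 0.075 43 0.4716 0.0518 0.0184
scene 0.015 308 0.6618 -0.0915 0.0498
scene 0.035 73 0.6613 -0.0902 0.0214
scene 0.055 79 0.6585 -0.0875 0.0207
scene 0.075 65 0.6606 -0.0898 0.0175
scene 0.095 61 0.6614 -0.0877 0.0172
top 0.015 971 0.6621 -0.092 0.0499
top 0.035 46 0.6595 -0.094 0.021
top 0.055 81 0.6615 -0.0942 0.0207
top 0.075 50 0.6619 -0.0934 0.0176
top 0.095 189 0.6634 -0.0936 0.0173
```

View pics/w8.png

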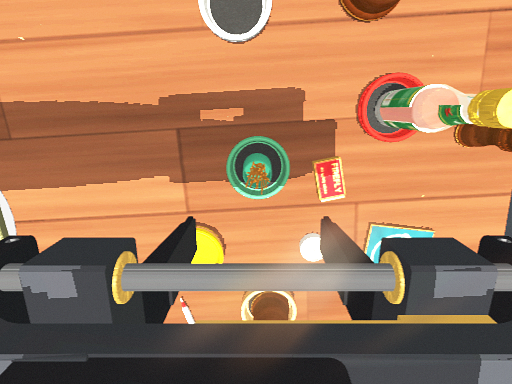

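The pot stands centred in the green holder at (257,170). The shaker is last.

>>> step_arm(moves=[0.8,0.3,-0.23,0,0,0,0,0.8,0.6,-0.46,0,0,0,0,0.8,0.95,-0.73,0,0,0,0])

```text
clock: 30.88
eef_pos: [0.5655, -0.0197, 0.229]
ee_rot: [[0.059, 0.998, -0.004], [0.998, -0.059, 0.001], [0.0, -0.004, -1.0]]
force: [0.4, 0.5, -0.7]
gripper_width: 0.801
gripper_force: 0.0
```

>>> step_arm(moves=[0.8,0.3,-0.23,0,0,0,0,0.8,0.6,-0.46,0,0,0,0,0.8,0.96,-0.73,0,0,0,0,0.8,0.96,-0.73,-0.3,0,0,0,0.8,0.96,-0.73,-0.6,0,0,0])

```text
clock: 31.5
eef_pos: [0.661, -0.0926, 0.168]
ee_rot: [[0.06, 0.998, -0.004], [0.998, -0.06, 0.001], [0.001, -0.004, -1.0]]
force: [1.1, -0.4, -0.1]
gripper_width: 0.801
gripper_force: 0.0
```

>>> step_arm(moves=[0.8,0,0,0,0,0,0,0.8,0,0,-0.3,0,0,0,0.8,0,0,-0.6,0,0,0,0.8,0,0,-0.8,0,0,0])

```text
clock: 32.0
eef_pos: [0.6613, -0.0921, 0.0905]
ee_rot: [[0.06, 0.998, -0.001], [0.998, -0.06, 0.0], [0.0, -0.001, -1.0]]
force: [-1.0, 0.4, 0.0]
gripper_width: 0.802
gripper_force: 0.0
```

>>> step_arm(moves=[0.8,0,0,-0.2,0,0,0,0.8,0,0,-0.38,0,0,0,0.8,0,0,-0.48,0,0,0,0.8,0,0,-0.48,0,0,0])

```text
clock: 32.5
eef_pos: [0.6613, -0.0922, 0.0427]
ee_rot: [[0.06, 0.998, -0.001], [0.998, -0.06, 0.0], [0.0, -0.001, -1.0]]
force: [-0.8, 0.0, 0.2]
gripper_width: 0.803
gripper_force: 0.0
```

>>> step_arm(moves=[0.5,0,0,0,0,0,0,0.4,0,0,0,0,0,0,0.3,0,0,0,0,0,0,0.3,0,0,0,0,0,0,0.3,0,0,0,0,0,0])

```text
clock: 33.12
eef_pos: [0.6619, -0.0925, 0.044]
ee_rot: [[0.06, 0.998, 0.0], [0.998, -0.06, -0.0], [-0.0, 0.0, -1.0]]
force: [-0.0, -0.3, 2.0]
gripper_width: 0.416
gripper_force: 19.8
```

>>> step_arm(moves=[0.3,0,0,0,0,0,0,0.3,0,0,0,0,0,0,0.3,0,0,0,0,0,0])

```text
clock: 33.5
eef_pos: [0.6619, -0.0924, 0.0439]
ee_rot: [[0.06, 0.998, 0.0], [0.998, -0.06, -0.0], [-0.0, 0.0, -1.0]]
force: [-0.6, -0.2, 3.1]
gripper_width: 0.414
gripper_force: 19.9
```

>>> step_arm(moves=[0.3,0,0,0.1,0,0,0,0.3,0,0,0.3,0,0,0,0.3,0,0,0.55,0,0,0,0.3,0,0,0.8,0,0,0,0.3,0,0,1,0,0,0])

```text
clock: 34.12
eef_pos: [0.6624, -0.0924, 0.1464]
ee_rot: [[0.06, 0.998, 0.002], [0.998, -0.06, -0.0], [-0.0, 0.002, -1.0]]
force: [0.2, -0.3, -2.1]
gripper_width: 0.414
gripper_force: 19.7
```

>>> step_arm(moves=[0.3,-0.05,0.08,0.2,0,0,0,0.3,-0.15,0.25,0.2,0,0,0,0.3,-0.28,0.46,0.2,0,0,0,0.3,-0.4,0.66,0.2,0,0,0,0.3,-0.51,0.85,0.2,0,0,0])

```text
clock: 34.75
eef_pos: [0.6091, -0.0055, 0.1626]
ee_rot: [[0.059, 0.998, -0.002], [0.998, -0.059, 0.0], [0.0, -0.002, -1.0]]
force: [-0.1, -0.3, -1.0]
gripper_width: 0.414
gripper_force: 19.7
```

>>> step_arm(moves=[0.3,-0.13,0.21,0,0,0,0,0.3,-0.26,0.43,0,0,0,0,0.3,-0.39,0.64,0,0,0,0,0.3,-0.51,0.85,0,0,0,0])

```text
clock: 35.25
eef_pos: [0.5588, 0.0791, 0.1637]
ee_rot: [[0.06, 0.998, 0.0], [0.998, -0.06, 0.0], [0.0, 0.0, -1.0]]
force: [-0.2, -0.5, -1.0]
gripper_width: 0.419
gripper_force: 19.7
```

>>> step_arm(moves=[0.3,-0.13,0.21,0,0,0,0,0.3,-0.26,0.43,0,0,0,0,0.3,-0.39,0.64,0,0,0,0,0.3,-0.51,0.85,0,0,0,0])

```text
clock: 35.75
eef_pos: [0.5077, 0.164, 0.1637]
ee_rot: [[0.06, 0.998, 0.0], [0.998, -0.06, 0.0], [0.0, 0.0, -1.0]]
force: [0.3, -0.1, -1.4]
gripper_width: 0.418
gripper_force: 19.7
```

>>> step_arm(moves=[0.3,-0.13,0.21,0,0,0,0,0.3,-0.26,0.43,0,0,0,0,0.3,-0.38,0.63,0,0,0,0,0.3,-0.48,0.8,0,0,0,0,0.3,-0.52,0.86,0,0,0,0])

```text
clock: 36.38
eef_pos: [0.456, 0.2497, 0.1637]
ee_rot: [[0.058, 0.998, 0.0], [0.998, -0.058, -0.0], [-0.0, 0.0, -1.0]]
force: [0.5, 0.3, -1.1]
gripper_width: 0.415
gripper_force: 19.7
```

>>> step_arm(moves=[0.3,0,0,-0.1,0,0,0,0.3,0,0,-0.25,0,0,0,0.3,0,0,-0.4,0,0,0,0.3,0,0,-0.55,0,0,0,0.3,0,0,-0.6,0,0,0])

```text
clock: 37.0
eef_pos: [0.4559, 0.248, 0.1016]
ee_rot: [[0.06, 0.998, -0.003], [0.998, -0.06, -0.001], [-0.001, -0.003, -1.0]]
force: [-0.1, -0.4, -1.8]
gripper_width: 0.417
gripper_force: 19.7
```

```bash
python3 b.py .4565 .2485 .025 .15 .01 s|grep scene
```

```text
scene 0.025 244 0.4576 0.2503 0.0442
scene 0.065 10 0.4482 0.2556 0.0128
scene 0.075 54 0.4523 0.2487 0.0188
scene 0.085 53 0.4515 0.2511 0.0197
scene 0.095 62 0.4511 0.2513 0.0197
scene 0.105 85 0.4553 0.2499 0.0275
scene 0.115 86 0.4545 0.2502 0.0286
scene 0.125 90 0.4542 0.2502 0.0291
scene 0.135 89 0.4557 0.2494 0.0311
scene 0.145 115 0.4546 0.2511 0.0315
```

View pics/s_scene.png

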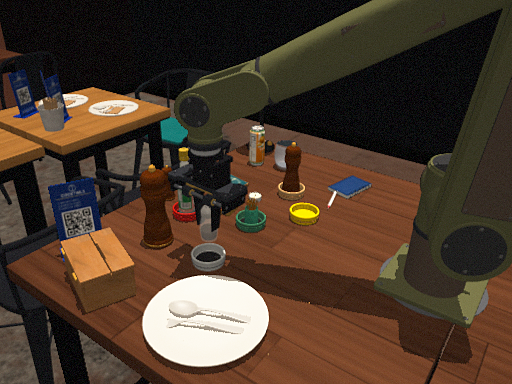

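The shaker hangs at (208,222) above the steel holder at (208,257). I lower and release it.

>>> step_arm(moves=[0.3,0.01,0,-0.15,0,0,0,0.3,0.01,0,-0.3,0,0,0,0.3,0.01,0,-0.45,0,0,0,0.3,0.01,0,-0.57,0,0,0,0.3,0.01,0,-0.61,0,0,0])

```text
clock: 37.72
eef_pos: [0.4568, 0.2483, 0.0417]
ee_rot: [[0.06, 0.998, -0.003], [0.998, -0.06, -0.001], [-0.001, -0.003, -1.0]]
force: [-5.1, -2.6, 12.8]
gripper_width: 0.417
gripper_force: 20.5
```

>>> step_arm(moves=[0.3,0,0,0,0,0,0,0.45,0,0,0,0,0,0,0.5,0,0,0,0,0,0,0.8,0,0,0,0,0,0,0.8,0,0,0,0,0,0])

```text
clock: 38.35
eef_pos: [0.4578, 0.2487, 0.0428]
ee_rot: [[0.06, 0.998, 0.0], [0.998, -0.06, 0.0], [0.0, 0.0, -1.0]]
force: [-1.0, -0.4, 0.4]
gripper_width: 0.653
gripper_force: 0.0
```

>>> step_arm(moves=[0.9,0,0,0,0,0,0,0.9,0,0,0,0,0,0,0.9,0,0,0.3,0,0,0,0.9,0,0,0.7,0,0,0,0.9,0,0,1,0,0,0])

```text
clock: 38.98
eef_pos: [0.4581, 0.2488, 0.1444]
ee_rot: [[0.06, 0.998, 0.001], [0.998, -0.06, 0.001], [0.001, 0.001, -1.0]]
force: [-0.6, 0.6, 0.4]
gripper_width: 0.902
gripper_force: 0.0
```

>>> step_arm(moves=[0.9,0,0,0.4,0,0,0,0.9,0,0,0.8,0,0,0,0.9,0,0,1,0,0,0,0.9,0,0,1,0,0,0])

```text
clock: 39.48
eef_pos: [0.4585, 0.2489, 0.244]
ee_rot: [[0.06, 0.998, 0.003], [0.998, -0.06, 0.001], [0.001, 0.003, -1.0]]
force: [0.6, -0.3, 0.3]
gripper_width: 0.9
gripper_force: 0.0
```

```bash
python3 w.py w9 .085 .1; python3 b.py .4565 .2485 .025 .1 .01 f|grep scene
```

```text
0.085 0.1 663 0.4582 0.2501 0.017
0.022 0.03 785 0.4561 0.25 0.0414
scene 0.025 238 0.4549 0.249 0.0427
scene 0.035 59 0.4504 0.2433 0.0297
scene 0.045 73 0.4563 0.2502 0.021
scene 0.055 65 0.4558 0.2507 0.0179
scene 0.065 63 0.4579 0.2484 0.0178
scene 0.075 46 0.4576 0.2496 0.0164
scene 0.085 68 0.4569 0.2502 0.0164
scene 0.095 70 0.4565 0.2504 0.0143
```

View pics/f_scene.png

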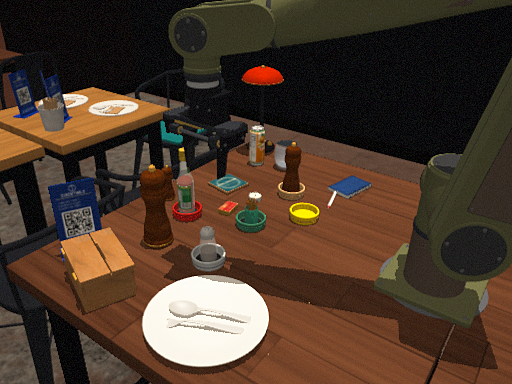

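All four stand in their holders: the shaker at (208,248), chilli at (186,190), toothpicks at (252,212) and mill at (292,170). The arm is clear of everything.

```bash
python3 -c "
from plant import *; print(hand_in())"
```

```text
the job is handed in; nothing more can be done
None
```

All four condiments now stand upright in their matching holders, with the salt shaker having been parked on the teal coaster on the way. The guest's glass was left alone, and the job was handed in at about 40 s (no verdict was returned).

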